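# Lock a half-carved leaf in the holding board

## Task

Clamp the half-carved leaf in the holding board: first slide the jaw along until the leaf is nipped between jaw and fence with no play left. Then take the hand screw out of its bore in the fence, start it straight in the floating nut at the bottom of the jaw's well, and turn it clockwise until its collar sits flat on the jaw all round. Let go and leave the other tools as they lie.

Things in the scene. Friction and masses are not known exactly. Their poses are not given: they have to be found in the camera images.
- board: Wooden holding board fixed to the bench, 160 (x) x 360 (y) x 52 mm. Origin: centre of its underside; y runs along it towards the fence. Leaf and jaw stand on its top, z 52 mm; a 40 mm slot runs under the jaw. The fence is a fixed block across the +y end, y 116 to 180, top at z 88 mm, with a plain vertical bore, 34 mm wide, at x 0, y 148 mm, where the screw is parked.
- jaw (a joint): Sliding jaw, in m: 0 = fully open (centre of its well at y -87 mm of the board); grows, travel 85 mm, as the jaw slides along the board's +y towards the fence. Slides with about 9 N and stays where it is left. Its front face is 45 mm ahead of the well's centre. Reads about 0.065 when the leaf is nipped against the fence without play.
- well_mouth (a point): Centre of the mouth of the jaw's well, on the jaw's flat top (z 88 mm of the board); axes as the board's. The jaw block is 110 (x) x 84 (y) x 36 mm. The well is a vertical mortise, 36 (x) x 52 (y) mm, going down through jaw and slot to the nut.
- well_floor (a point): Point on the well's axis 62 mm below its mouth, in the plane of the nut's flat top. Captive steel nut: cannot turn, but floats up to 9 mm either way along the board's y; it shifts with about 7 N and stays put; its place is not measured. Bore 33 mm, right-hand three-start thread from 4 mm below its top, lead 30 mm a turn (4.8 mm per rad).
- jaw_horn (a point): Top of the jaw's horn, a rounded tab behind the jaw block by which it is slid: 30 mm wide (x), about 33 mm tall, its free part runs 18 mm behind to 13 mm ahead (y) of this point. Axes as the board's.
- leaf: Half-carved wooden leaf, loose on the board between jaw and fence, 96 x 168 x 32 mm, 0.14 kg, its rim about 14 mm thick. Origin: centre of its underside; its long (168 mm) side is its own y and lies across the board.
- screw: Steel hand screw with pale wooden collar and knob, upright, about 0.34 kg, hanging by its collar in the fence's bore. Origin: centre of its tip; z up its axis. Coarse three-start right-hand thread, 31 mm in diameter, over the lowest 25 mm, smooth shank 28 mm in diameter, collar 66 mm in diameter from 83 to 89 mm above the tip, round knob 45 mm in diameter from 96 to 134 mm with two brass rings.
- screw_collar (a point): Centre of the collar's underside, 83 mm above the tip. Height above the jaw's top: 21 mm with the tip on the nut beside its bore; about 18 to 8 mm when the tip has dropped into the bore, by chance of the thread's clocking; 0 when home. Turning clockwise from above takes it down 4.8 mm per rad; 1.5 mm or so of axial play.
- screw_knob (a point): Point on the screw's axis to grip it at: 114.5 mm above the tip, 25.5 mm above the collar's top, 22 mm below the knob's top.
- sliding_bevel: Bystander: sliding bevel lying on the bench, 24 x 125 x 20 mm. Leave alone.
- marking_gauge: Bystander: wooden marking gauge, 44 x 200 x 56 mm. Leave alone.
- gouge_8: Bystander: carving gouge with a wooden handle, 27 x 280 x 29 mm. Leave alone.
Not all that is in view belongs to the job. What is shaped like the screw but purple or red is not meant.

How it is judged:
By the outcome, as a careful person would: the job done as asked, in the order asked, and still so for the second after the job is handed in, with the robot touching nothing.
It also fails if it takes over 72 s, if anything falls off the work surface, if the arm or the gripper's body presses on something with over 40 N, if the wrist force passes 120 N, or if a joint passes its speed limit or range.

## Robot

A 6-joint arm with a two-finger parallel gripper is mounted at the origin on a cart in front of the work surface, level with it; the furniture and walls round the work are solid. World frame = base frame: x ahead of the robot, y to its left, z up, the work surface at z = 0. Lengths are in m, angles in rad, forces in N, time in s.
With the tool pointing down it reaches from about 0.4 to 0.825 m from the base axis. Payload 7 kg.
Tool frame: the origin (TCP) lies midway between the tips of the shut fingers; the grasp point (between the pads) lies 19 mm behind it; z points along the fingers, y is the line along which they close (so a half turn about z gives the same grasp; the last joint's range is limited). The gripper opens to 88 mm and grips with 3 to 60 N. Pads are 19 mm wide; open, the fingers measure 130 mm over their backs; the gripper's body (78 mm by 193 mm) begins 47 mm behind the grasp point.
Start: joints at [-0.908, 0.359, 0.012, 0, -1.224, -0.288], TCP at [0.247, -0.628, 0.227] pointing down, gripper open.
Joint ranges: [-3.07, 3.07], [-1.43, 2.12], [-1.02, 1.25], [-3.03, 1.67], [-3.05, -0], [-3.03, 3.03]. Speed limits (rad/s): [2.39, 2.39, 3.01, 3.14, 3.14, 3.14].

## Interface

Orientations are given as [roll, pitch, yaw] about the fixed x, y, z axes, in that order (R = Rz(yaw) Ry(pitch) Rx(roll)).
In Python, from station import get_state, grab_frame, calibration, job_done, boxes_of, regions_of, spot_point gives the robot as it stands. The module is installed in compiled form; this text tells all that it offers.
- The arm moves only by the tool arm_command, never from a script. Its argument "commands" is a list of rows, each an object of numbers: "tx", "ty", "tz": the shift along the tool's x, y, z each as a share of 25 cm, from -1 to 1; "twist": the turn about the tool's z as a share of 180 degrees, from -1 to 1. A call has exactly 8 rows; each row is the pose to reach, as a shift and turn from the pose commanded when the call began, along the tool's axes at that moment, turning the shorter way round; what a row does not reach only later rows make up. A row lasts 1/12 s, in which the tool goes at most 41.7 mm and 7.16 degrees, less where a joint would pass 70% of its speed; a pose out of reach is approached as far as the arm can. A call with a number of a shift or a turn outside -1 to 1 is refused whole. A call with a gripper value outside its range is refused whole. "claw" is the opening, from 0 (shut) to 1 (fully open), set as the call begins (left out, the last holds). The fingers move at their own pace and stop on an object; "grip_force" is the grip in N (left out, the last holds). Time passes only in rows, so rows that repeat a pose let the fingers close, or fill a call up. It gives the time, the measured TCP pose, the force, the opening and the grip force at its end, in the units of the state.
- get_state(): the state, without advancing time (a new reading comes with each control period).
- grab_frame(name): name is "scene" or "top" or "wrist"; returns the picture (480x640x3 uint8, red, green, blue); there is no depth.
- calibration(name): a dict with "camera_matrix" (3x3 intrinsics, pixels), "k1" (the pictures are not rectified: a ray, as slopes to the right and down, at radius r is drawn at 1 + k1 r^2 times it, then the intrinsics apply), "extrinsics" (4x4, takes a point from camera to world coordinates). Camera axes: x right, y down, z forward; pixel columns grow to the right and rows downward; lengths in m; the calibration is good to about 2 mm. A picture is of the moment at which its call begins: read the wrist's pose just before it. calibration takes no time and is no camera call; for the wrist camera it gives the pose at the moment of the call.
- job_done(): hands the job in; it is judged then, once.
Trained networks look in the newest picture that a camera, given by its name, has taken for a name from the list of things; names that differ only in an ending like _2 or _b are one class to them, and where a whole thing is asked for, a point or a joint stands for the part that bears it (a point fixed in the world has none). Each returns a list of dicts, best first, with "score" (0 to 1); they miss things now and then, are a little off and sometimes report something else, mostly with a low value. They report only what shows in the picture. A call takes as long as a camera call. They do not tell look-alikes from the thing itself.
- boxes_of(query, camera): "rect" ([left, top, right, bottom] in pixels, round what is visible of it).
- regions_of(query, camera): "region" (480x640 bool, what is visible of it) and "rect" ([left, top, right, bottom] in pixels, round what is visible of it).
- spot_point(query, camera): "uv" ([column, row] in pixels: a listed point, or the origin of a listed thing).
The state is a dict: "t": time; "q": joint angles; "qd": joint speeds; "joint_efforts": joint torques, N m; "eef_pos": TCP position; "ee_rot": TCP orientation; "force": force on the tool from outside, world axes, zero at the start; "moment": the same for the moment, N m; "width": finger opening in m; "gripper_force": force on a finger pad.
Only numpy, scipy, OpenCV 4.12 (cv2) and the standard library are available. Lean on these libraries where they do the work, as an engineer would, in place of code of your own. Each camera call takes 0.05 s, during which the arm holds its last target. There are 200 camera calls.

## Working session

There is one attempt and no reset: what is moved stays moved. The work goes in short steps, Python scripts to look and compute and a tool call to move; the robot and the scene stay as the last step left them, time stands still between calls to the robot, and variables do not carry over. Pictures are saved under pics/ and viewed, at most 10 in all, crops included, and the job is handed in when it is done.

Besides the shell and the picture viewer there is one more tool, called in YAML: its name, and indented under it one key for each argument. arm_command: Moves the arm, as the interface text tells. Shift numbers are shares of 25 cm and turn numbers shares of 180 degrees, none past 1 either way. Its arguments: {"type":"object","properties":{"commands":{"type":"array"},"claw":{"type":"number"},"grip_force":{"type":"number"}},"required":["commands"]}

```bash
mkdir -p pics; cat > h.py <<'E'
import numpy as np, cv2
from station import *
def ray(cam,uv,cal=None):
    c=cal or calibration(cam);K=np.array(c["camera_matrix"],float);E=np.array(c["extrinsics"])
    d=cv2.undistortPoints(np.array([[uv]],float),K,np.array([c["k1"],0,0,0,0.]))[0,0] 
    # exact inversion
    p=np.linalg.solve(K,np.array([uv[0],uv[1],1.]))[:2];s=p.copy()
    for _ in range(50): s=p/(1+c["k1"]*(s@s))
    v=E[:3,:3]@np.array([s[0],s[1],1.]);return E[:3,3],v/np.linalg.norm(v)
def atz(cam,uv,z,cal=None):
    o,v=ray(cam,uv,cal);return o+v*(z-o[2])/v[2]
def proj(cam,P,cal=None):
    c=cal or calibration(cam);E=np.linalg.inv(np.array(c["extrinsics"]));q=E[:3,:3]@np.array(P)+E[:3,3]
    s=q[:2]/q[2];s=s*(1+c["k1"]*(s@s));return (np.array(c["camera_matrix"])@np.array([s[0],s[1],1]))[:2]
def tri(obs):
    A=np.zeros((3,3));b=np.zeros(3)
    for o,v in obs:
        M=np.eye(3)-np.outer(v,v);A+=M;b+=M@o
    return np.linalg.solve(A,b)
def save(cam,name):
    im=grab_frame(cam);cv2.imwrite(f"pics/{name}.png",im[:,:,::-1]);return im
E
python3 - <<'E'
from h import *
a=save("scene","s0");b=save("top","t0")
for cam in("scene","top"):
    for q in ["board","jaw","well_mouth","jaw_horn","leaf","screw","screw_collar","screw_knob"]:
        print(cam,q,[(np.round(r["uv"]).tolist(),round(r["score"],2)) for r in spot_point(q,cam)[:4]])
    print(calibration(cam)["extrinsics"])
print(get_state())
E
```

```text
scene board [([298.0, 279.0], 0.61)]Traceback (most recent call last):
  File "<stdin>", line 5, in <module>
ValueError: it knows: board, gouge, jaw_horn, leaf, marking_gauge, screw, screw_collar, screw_knob, sliding_bevel, well_floor, well_mouth
```

```bash
python3 - <<'E'
from h import *
for cam in("scene","top"):
    for q in ["board","well_mouth","jaw_horn","leaf","screw","screw_collar","screw_knob"]:
        print(cam,q,[(np.round(r["uv"],1).tolist(),round(r["score"],2)) for r in spot_point(q,cam)[:4]])
    print(np.round(calibration(cam)["extrinsics"],3).tolist())
s=get_state();print(s)
E
```

```text
scene board [([298.0, 279.2], 0.61)]
scene well_mouth [([317.2, 259.8], 0.71)]
scene jaw_horn []
scene leaf [([285.0, 261.1], 0.83)]
scene screw [([242.5, 256.0], 0.94), ([252.1, 238.6], 0.85)]
scene screw_collar [([241.5, 229.7], 0.86), ([257.6, 243.9], 0.71), ([251.7, 215.5], 0.66)]
scene screw_knob [([251.2, 210.0], 0.84), ([243.5, 217.8], 0.59)]
[[0.766, -0.237, 0.598, -0.32], [-0.643, -0.321, 0.696, -1.2], [0.027, -0.917, -0.398, 0.742], [0.0, 0.0, 0.0, 1.0]]
top board [([310.9, 251.5], 0.75)]
top well_mouth [([328.8, 240.5], 0.88)]
top jaw_horn [([354.1, 234.7], 0.64), ([326.4, 238.1], 0.46)]
top leaf [([283.6, 252.1], 0.74)]
top screw [([249.1, 262.9], 0.89), ([206.5, 255.7], 0.81), ([182.6, 224.1], 0.72)]
top screw_collar [([174.0, 220.3], 0.86), ([244.0, 260.6], 0.63), ([199.4, 255.9], 0.56)]
top screw_knob [([197.7, 251.3], 0.91), ([242.6, 258.0], 0.83), ([164.2, 216.9], 0.65)]
[[0.007, -0.994, 0.107, 0.483], [-0.999, -0.003, 0.036, -0.134], [-0.036, -0.107, -0.994, 1.578], [0.0, 0.0, 0.0, 1.0]]
{'t': 0.85, 'q': array([-9.07858215e-01,  3.58540281e-01,  1.19236391e-02,  2.70321263e-06,
       -1.22409889e+00, -2.88088373e-01]), 'qd': array([ 0.00173874,  0.00116032,  0.00105111, -0.00119268,  0.00011061,
       -0.00155101]), 'joint_efforts': array([-8.49542721e-04, -5.82320988e+01,  2.93295729e+01,  7.00231567e+00,
        1.26538606e-02, -1.30820095e-05]), 'eef_pos': array([ 0.24711328, -0.62812866,  0.22661069]), 'ee_rot': array([-3.14151447e+00,  2.05164075e-05, -2.76674200e+00]), 'force': array([ 0.62795619, -0.44272297, -0.39872295]), 'moment': array([ 0.0539268 , -0.01254579,  0.01137657]), 'gripper_force': 0.0, 'width': 0.087268797794498}
```

View pics/s0.png

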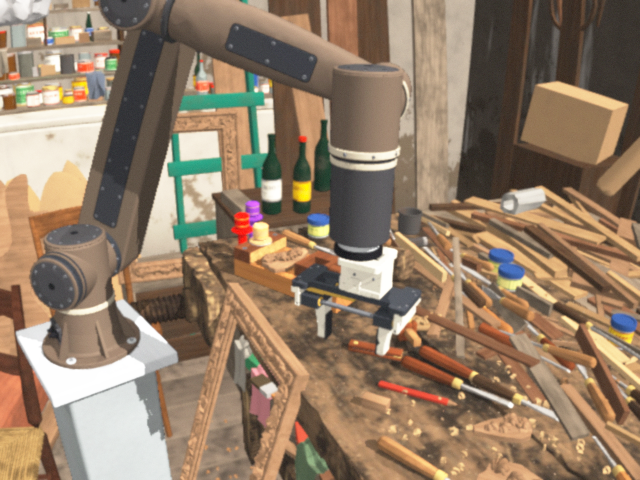

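View pics/t0.png

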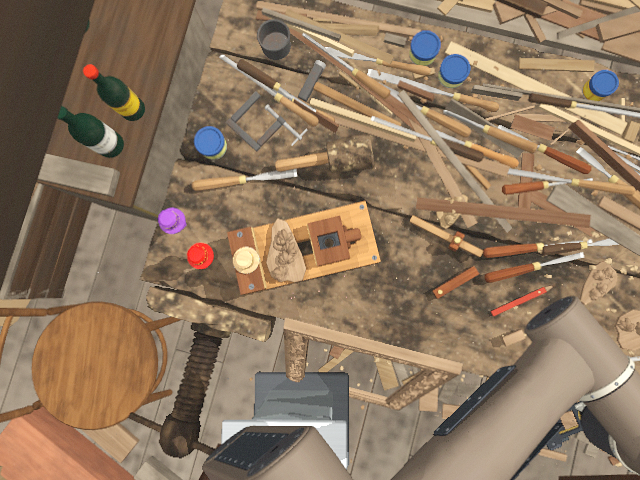

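The pale knobbed screw at top (245,260) / scene (261,232) sits in the fence. The red one (200,256) and the purple one (172,221) are the look-alikes, so pale is the one meant. I'll confirm it in a crop and measure.

```bash
python3 - <<'E'
from h import *
b=cv2.imread("pics/t0.png");cv2.imwrite("pics/tc.png",cv2.resize(b[180:310,150:400],None,fx=3.2,fy=3.2,interpolation=cv2.INTER_CUBIC))
r=regions_of("board","top")
for x in r[:2]:
    m=x["region"].astype(np.uint8);print(x["score"],x["rect"],m.sum())
P={}
for n,uv,z in [("well",(328.8,240.5),.088),("horn",(354.1,234.7),.085),("knobtop",(245,259),.083+.0535),("collar",(246,262),.094),("leaf",(283.6,252.1),.052),("board",(310.9,251.5),0),
   ("cornerA",(368,202),.052),("cornerB",(381,262),.052)]:
    P[n]=atz("top",uv,z);print(n,np.round(P[n],4))
d=P["collar"]-P["well"];print("yaw of board y",np.arctan2(d[1],d[0]),np.linalg.norm(d[:2]))
E
```

```text
0.89 [230.4, 204.3, 380.2, 293.9] 6472
0.64 [410.8, 216.2, 481.2, 260.4] 751
well [ 0.6073 -0.1138  0.088 ]
horn [ 0.6224 -0.1769  0.085 ]
knobtop [0.5576 0.088  0.1365]
collar [0.5523 0.0919 0.094 ]
leaf [0.5801 0.0022 0.052 ]
board [ 0.5853 -0.0654  0.    ]
cornerA [ 0.71   -0.2135  0.052 ]
cornerB [ 0.5562 -0.246   0.052 ]
yaw of board y 1.8321110005251895 0.21291087284667587
```

View pics/tc.png

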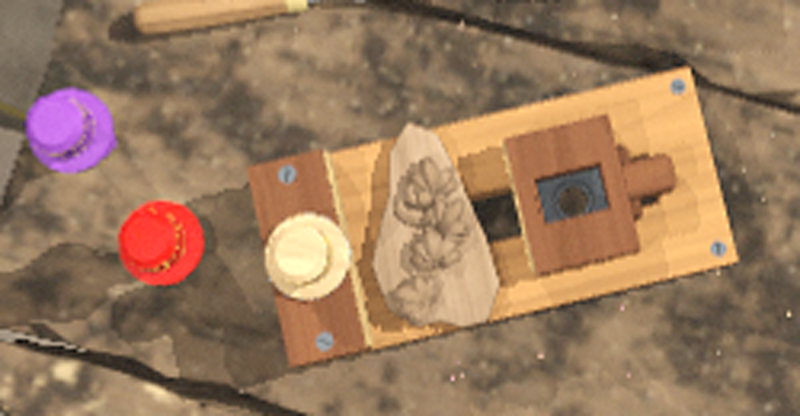

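Crop: the pale screw (crop 305,255) sits in the fence bore, so it is confirmed as the one meant. The jaw's well is at (572,193), the horn at (655,176), and the leaf at (435,230) is tilted slightly. Next I'll fit the board pose.

```bash
python3 - <<'E'
from h import *
from scipy.optimize import least_squares
c=calibration("top")
M=[((690,67),(80,-180,52)),((737,263),(-80,-180,52)),((249,168),(80,180,88)),((289,367),(-80,180,88)),((325,150),(80,116,88)),((370,345),(-80,116,88)),((307,256),(0,148,94))]
def W(p,b):
    x,y,a=p;R=np.array([[np.cos(a),-np.sin(a)],[np.sin(a),np.cos(a)]]);q=R@np.array(b[:2])/1000+[x,y];return np.array([*q,b[2]/1000])
uv=lambda m:np.array([150+(m[0]+.5)/3.2-.5,180+(m[1]+.5)/3.2-.5])
f=lambda p:np.concatenate([proj("top",W(p,b),c)-uv(m) for m,b in M])
s=least_squares(f,[.585,-.065,.26],loss="soft_l1");p=s.x;print(p,np.round(f(p),1))
np.save("board.npy",p)
def toB(P):
    a=p[2];R=np.array([[np.cos(a),-np.sin(a)],[np.sin(a),np.cos(a)]]);return R.T@(np.array(P[:2])-p[:2])*1000
for n,u,z in [("well",(328.8,240.5),.088),("wellc",uv((572,193)),.088),("horn",(354.1,234.7),.085),("nut",uv((575,200)),.026),("leafA",uv((412,125)),.06),("leafB",uv((480,325)),.06)]: print(n,np.round(toB(atz("top",u,z)),1))
for n,b in [("bore",(0,148,88)),("hornopen",(0,-87-39-18,85)),("screwknob",(0,148,88+31.5)),("wellopen",(0,-87,88))]: print(n,np.round(W(p,b),4))
print("jawdir",-np.sin(p[2]),np.cos(p[2]))
E
```

```text
[ 0.5926356  -0.05053499  0.23748224] [ 0.1  0.3  0.3 -0.3 -0.9 -0.3  0.2 -0.1  0.2 -0.5  0.   0.8 -0.1  0.1]
well [ -0.6 -64.9]
wellc [  0.9 -64.3]
horn [  -0.8 -129.9]
nut [  0.1 -65.7]
leafA [86.1 47.6]
leafB [-81.7  30.4]
bore [0.5578 0.0933 0.088 ]
hornopen [ 0.6265 -0.1905  0.085 ]
screwknob [0.5578 0.0933 0.1195]
wellopen [ 0.6131 -0.1351  0.088 ]
jawdir -0.23525628138955773 0.9719333732652445
```

```bash
cat >> h.py <<'E'
def W(b):
    x,y,a=np.load("board.npy");R=np.array([[np.cos(a),-np.sin(a)],[np.sin(a),np.cos(a)]]);return np.array([*(R@np.array(b[:2])/1000+[x,y]),b[2]/1000])
def toB(P):
    x,y,a=np.load("board.npy");R=np.array([[np.cos(a),-np.sin(a)],[np.sin(a),np.cos(a)]]);return np.array([*(R.T@(np.array(P[:2])-[x,y])*1000),P[2]*1000])
def go(P,yaw=None):
    "shares to world TCP P with tool yaw"
    s=get_state();y0=s["ee_rot"][2];d=np.array(P)-s["eef_pos"]
    t=[np.cos(y0)*d[0]+np.sin(y0)*d[1],np.sin(y0)*d[0]-np.cos(y0)*d[1],-d[2]]
    tw=0 if yaw is None else -((yaw-y0+np.pi)%(2*np.pi)-np.pi)/np.pi
    print("t",round(s["t"],2),"q6",s["q"][5].round(2),"tx,ty,tz",np.round(np.array(t)/.25,4),"twist",round(tw,4),"F",s["force"].round(1),"rot",s["ee_rot"].round(3),"tcpB",toB(s["eef_pos"]).round(1),"w",round(s["width"],4))
E
python3 - <<'E'
from h import *
go([*W((0,-132,0))[:2],.18],-1.333)
E
```

```text
t 0.9 q6 -0.29 tx,ty,tz [-2.0597  1.121   0.1864] twist -0.4564 F [ 0.7 -0.2  1.1] rot [-3.142  0.    -2.767] tcpB [-471.7 -480.1  226.6] w 0.0876
```

arm_command:
  commands:
    - {"tx":-0.15,"ty":0.08}
    - {"tx":-0.3,"ty":0.16}
    - {"tx":-0.45,"ty":0.24}
    - {"tx":-0.6,"ty":0.32}
    - {"tx":-0.75,"ty":0.4}
    - {"tx":-0.9,"ty":0.48}
    - {"tx":-1,"ty":0.55}
    - {"tx":-1,"ty":0.55}
  claw: 1

```text
invalid input
```

arm_command:
  commands:
    - {"tx":-0.15,"ty":0.08,"twist":-0.039}
    - {"tx":-0.3,"ty":0.16,"twist":-0.078}
    - {"tx":-0.45,"ty":0.24,"twist":-0.117}
    - {"tx":-0.6,"ty":0.32,"twist":-0.156}
    - {"tx":-0.75,"ty":0.4,"twist":-0.195}
    - {"tx":-0.9,"ty":0.48,"tz":0.05,"twist":-0.234}
    - {"tx":-1,"ty":0.56,"tz":0.1,"twist":-0.273}
    - {"tx":-1,"ty":0.56,"tz":0.1,"twist":-0.31}

```text
invalid input
```

```bash
python3 - <<'E'
from h import *
go([*W((0,-132,0))[:2],.16],-1.333)
E
```

```text
t 0.9 q6 -0.29 tx,ty,tz [-2.0597  1.121   0.2664] twist -0.4564 F [ 0.7 -0.2  1.1] rot [-3.142  0.    -2.767] tcpB [-471.7 -480.1  226.6] w 0.0876
```

Perhaps every key is needed in each row.

arm_command:
  commands:
    - {"tx":-0.15,"ty":0.08,"tz":0,"twist":0}
    - {"tx":-0.3,"ty":0.16,"tz":0,"twist":0}
    - {"tx":-0.45,"ty":0.24,"tz":0,"twist":0}
    - {"tx":-0.6,"ty":0.32,"tz":0,"twist":0}
    - {"tx":-0.75,"ty":0.4,"tz":0,"twist":0}
    - {"tx":-0.9,"ty":0.48,"tz":0,"twist":0}
    - {"tx":-1,"ty":0.55,"tz":0,"twist":0}
    - {"tx":-1,"ty":0.55,"tz":0,"twist":0}
  claw: 1
  grip_force: 25

```text
t: 1.57
eef_pos: [0.4326, -0.4046, 0.2269]
ee_rot: [-3.141, 0.001, -2.763]
force: [-1.1, -1.0, -0.3]
width: 0.0877
gripper_force: 0.0
```

arm_command:
  commands:
    - {"tx":-0.15,"ty":0.08,"tz":0,"twist":-0.039}
    - {"tx":-0.3,"ty":0.16,"tz":0,"twist":-0.078}
    - {"tx":-0.45,"ty":0.24,"tz":0,"twist":-0.117}
    - {"tx":-0.6,"ty":0.32,"tz":0,"twist":-0.156}
    - {"tx":-0.75,"ty":0.4,"tz":0,"twist":-0.195}
    - {"tx":-0.9,"ty":0.48,"tz":0.05,"twist":-0.234}
    - {"tx":-1,"ty":0.56,"tz":0.1,"twist":-0.273}
    - {"tx":-1,"ty":0.56,"tz":0.1,"twist":-0.31}

```text
t: 2.23
eef_pos: [0.6129, -0.1817, 0.1984]
ee_rot: [3.139, 0.001, -1.783]
force: [-1.6, -0.3, -1.3]
width: 0.0878
gripper_force: 0.0
```

```bash
python3 - <<'E'
from h import *
go([*W((0,-132,0))[:2],.16],-1.333)
E
```

```text
t 2.23 q6 -0.23 tx,ty,tz [-0.0201 -0.0399  0.1534] twist -0.1432 F [-1.6 -0.3 -1.3] rot [ 3.139e+00  1.000e-03 -1.783e+00] tcpB [ -11.2 -132.2  198.4] w 0.0878
```

arm_command:
  commands:
    - {"tx":-0.02,"ty":-0.04,"tz":0.04,"twist":-0.039}
    - {"tx":-0.02,"ty":-0.04,"tz":0.08,"twist":-0.078}
    - {"tx":-0.02,"ty":-0.04,"tz":0.1,"twist":-0.117}
    - {"tx":-0.02,"ty":-0.04,"tz":0.1,"twist":-0.143}
    - {"tx":-0.02,"ty":-0.04,"tz":0.1,"twist":-0.143}
    - {"tx":-0.02,"ty":-0.04,"tz":0.1,"twist":-0.143}
    - {"tx":-0.02,"ty":-0.04,"tz":0.1,"twist":-0.143}
    - {"tx":-0.02,"ty":-0.04,"tz":0.1,"twist":-0.143}

```text
t: 2.9
eef_pos: [0.6218, -0.1843, 0.1769]
ee_rot: [-3.141, -0.0, -1.346]
force: [-0.1, 0.5, 0.2]
width: 0.0876
gripper_force: 0.0
```

```bash
python3 - <<'E'
from h import *
s=get_state();print(s["q"].round(3))
c=calibration("wrist")
save("wrist","w0")
for q,z in [("well_mouth",.088),("jaw_horn",.085),("well_floor",.026),("screw_collar",.088)]:
    for r in spot_point(q,"wrist")[:2]: print(q,np.round(r["uv"]),round(r["score"],2),toB(atz("wrist",r["uv"],z,c)).round(1))
go([*W((0,-132,0))[:2],.06],-1.333)
E
```

```text
[ 0.012  0.349 -0.12   0.    -1.102  0.213]
well_mouth [320. 333.] 0.92 [  0.2 -64.   88. ]
jaw_horn [319. 256.] 0.65 [ 1.000e-01 -1.291e+02  8.500e+01]
t 3.15 q6 0.21 tx,ty,tz [-0.0191 -0.0128  0.4669] twist -0.0036 F [-0.  -0.2  0.1] rot [-3.141 -0.    -1.344] tcpB [  -3.3 -136.7  176.7] w 0.0878
```

View pics/w0.png

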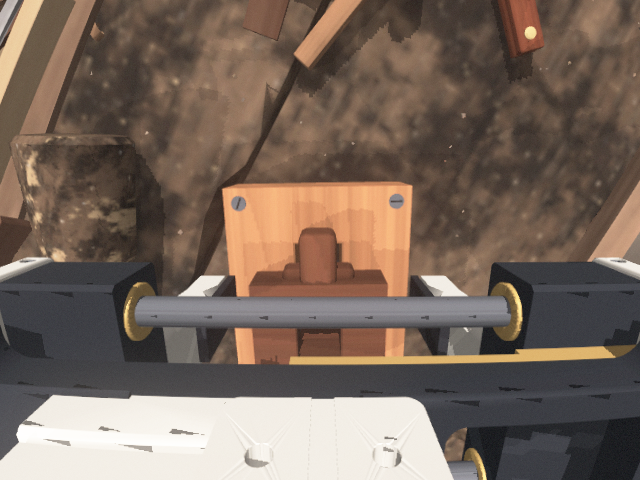

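Wrist picture: horn at (319,256), well at (320,333), centred on the board axis, which agrees with the fit. Going down and gripping the horn.

arm_command:
  commands:
    - {"tx":-0.019,"ty":-0.013,"tz":0.1,"twist":-0.003}
    - {"tx":-0.019,"ty":-0.013,"tz":0.2,"twist":-0.003}
    - {"tx":-0.019,"ty":-0.013,"tz":0.3,"twist":-0.003}
    - {"tx":-0.019,"ty":-0.013,"tz":0.38,"twist":-0.003}
    - {"tx":-0.019,"ty":-0.013,"tz":0.43,"twist":-0.003}
    - {"tx":-0.019,"ty":-0.013,"tz":0.46,"twist":-0.003}
    - {"tx":-0.019,"ty":-0.013,"tz":0.46,"twist":-0.003}
    - {"tx":-0.019,"ty":-0.013,"tz":0.46,"twist":-0.003}

```text
t: 3.82
eef_pos: [0.624, -0.1789, 0.0618]
ee_rot: [3.142, -0.0, -1.334]
force: [0.1, -0.2, 1.0]
width: 0.0878
gripper_force: 0.0
```

arm_command:
  commands:
    - {"tx":0,"ty":0,"tz":0,"twist":0}
    - {"tx":0,"ty":0,"tz":0,"twist":0}
    - {"tx":0,"ty":0,"tz":0,"twist":0}
    - {"tx":0,"ty":0,"tz":0,"twist":0}
    - {"tx":0,"ty":0,"tz":0,"twist":0}
    - {"tx":0,"ty":0,"tz":0,"twist":0}
    - {"tx":0,"ty":0,"tz":0,"twist":0}
    - {"tx":0,"ty":0,"tz":0,"twist":0}
  claw: 0
  grip_force: 35

```text
t: 4.48
eef_pos: [0.6237, -0.1788, 0.0616]
ee_rot: [3.142, 0.0, -1.334]
force: [0.1, 0.5, 0.2]
width: 0.0397
gripper_force: 0.0
```

```bash
python3 - <<'E'
from h import *
go([*W((0,-92,0))[:2],.062],-1.333)
E
```

```text
t 4.48 q6 0.22 tx,ty,tz [-0.16    0.0002 -0.0017] twist -0.0004 F [0.1 0.5 0.2] rot [ 3.142  0.    -1.334] tcpB [   0.  -132.    61.6] w 0.0397
```

arm_command:
  commands:
    - {"tx":0,"ty":0,"tz":0,"twist":0}
    - {"tx":0,"ty":0,"tz":0,"twist":0}
    - {"tx":0,"ty":0,"tz":0,"twist":0}
    - {"tx":-0.02,"ty":0,"tz":0,"twist":0}
    - {"tx":-0.04,"ty":0,"tz":0,"twist":0}
    - {"tx":-0.06,"ty":0,"tz":0,"twist":0}
    - {"tx":-0.08,"ty":0,"tz":0,"twist":0}
    - {"tx":-0.1,"ty":0,"tz":0,"twist":0}

```text
t: 5.15
eef_pos: [0.6192, -0.1557, 0.0616]
ee_rot: [-3.14, -0.002, -1.334]
force: [7.3, -7.6, -6.6]
width: 0.0299
gripper_force: 35.0
```

arm_command:
  commands:
    - {"tx":-0.01,"ty":0,"tz":0,"twist":0}
    - {"tx":-0.02,"ty":0,"tz":0,"twist":0}
    - {"tx":-0.03,"ty":0,"tz":0,"twist":0}
    - {"tx":-0.035,"ty":0,"tz":0,"twist":0}
    - {"tx":-0.04,"ty":0,"tz":0,"twist":0}
    - {"tx":-0.045,"ty":0,"tz":0,"twist":0}
    - {"tx":-0.05,"ty":0,"tz":0,"twist":0}
    - {"tx":-0.05,"ty":0,"tz":0,"twist":0}

```text
t: 5.82
eef_pos: [0.6162, -0.1435, 0.0616]
ee_rot: [-3.14, -0.002, -1.334]
force: [5.9, -6.8, -5.5]
width: 0.0302
gripper_force: 35.0
```

```bash
python3 - <<'E'
from h import *
go([*W((0,-92,0))[:2],.062],-1.333)
grab_frame("top")
c=calibration("top")
for q,z in [("well_mouth",.088),("jaw_horn",.085),("leaf",.052)]:
    for r in spot_point(q,"top")[:1]: print(q,toB(atz("top",r["uv"],z,c)).round(1))
E
```

```text
t 5.82 q6 0.16 tx,ty,tz [-0.0155  0.0041 -0.0015] twist -0.0003 F [ 5.9 -6.8 -5.5] rot [-3.140e+00 -2.000e-03 -1.334e+00] tcpB [  1.  -95.9  61.6] w 0.0302
well_mouth [  0.1 -20.7  88. ]
jaw_horn [ -54.1 -347.6   85. ]
leaf [ 2.1 58.  52. ]
```

arm_command:
  commands:
    - {"tx":-0.004,"ty":0,"tz":0,"twist":0}
    - {"tx":-0.008,"ty":0,"tz":0,"twist":0}
    - {"tx":-0.012,"ty":0,"tz":0,"twist":0}
    - {"tx":-0.016,"ty":0,"tz":0,"twist":0}
    - {"tx":-0.018,"ty":0,"tz":0,"twist":0}
    - {"tx":-0.02,"ty":0,"tz":0,"twist":0}
    - {"tx":-0.022,"ty":0,"tz":0,"twist":0}
    - {"tx":-0.024,"ty":0,"tz":0,"twist":0}

```text
t: 6.68
eef_pos: [0.6148, -0.1379, 0.0616]
ee_rot: [-3.14, -0.002, -1.334]
force: [7.3, -8.3, -6.3]
width: 0.0294
gripper_force: 35.0
```

arm_command:
  commands:
    - {"tx":-0.002,"ty":0,"tz":0,"twist":0}
    - {"tx":-0.004,"ty":0,"tz":0,"twist":0}
    - {"tx":-0.006,"ty":0,"tz":0,"twist":0}
    - {"tx":-0.006,"ty":0,"tz":0,"twist":0}
    - {"tx":-0.006,"ty":0,"tz":0,"twist":0}
    - {"tx":-0.006,"ty":0,"tz":0,"twist":0}
    - {"tx":-0.006,"ty":0,"tz":0,"twist":0}
    - {"tx":-0.006,"ty":0,"tz":0,"twist":0}

```text
t: 7.35
eef_pos: [0.6146, -0.1368, 0.0617]
ee_rot: [-3.14, -0.002, -1.334]
force: [7.6, -9.9, -6.6]
width: 0.0294
gripper_force: 35.0
```

arm_command:
  commands:
    - {"tx":-0.002,"ty":0,"tz":0,"twist":0}
    - {"tx":-0.004,"ty":0,"tz":0,"twist":0}
    - {"tx":-0.006,"ty":0,"tz":0,"twist":0}
    - {"tx":-0.008,"ty":0,"tz":0,"twist":0}
    - {"tx":-0.008,"ty":0,"tz":0,"twist":0}
    - {"tx":-0.008,"ty":0,"tz":0,"twist":0}
    - {"tx":-0.008,"ty":0,"tz":0,"twist":0}
    - {"tx":-0.008,"ty":0,"tz":0,"twist":0}

```text
t: 8.02
eef_pos: [0.6145, -0.1363, 0.0617]
ee_rot: [-3.14, -0.004, -1.334]
force: [9.7, -19.1, -9.9]
width: 0.0297
gripper_force: 35.0
```

```bash
python3 - <<'E'
from h import *
go([*W((0,-88,0))[:2],.062],-1.333)
E
```

```text
t 8.02 q6 0.14 tx,ty,tz [-0.0022  0.0042 -0.0013] twist -0.0003 F [  9.7 -19.1  -9.9] rot [-3.14  -0.004 -1.334] tcpB [  1.1 -88.5  61.7] w 0.0297
```

arm_command:
  commands:
    - {"tx":-0.002,"ty":0,"tz":0,"twist":0}
    - {"tx":-0.004,"ty":0,"tz":0,"twist":0}
    - {"tx":-0.006,"ty":0,"tz":0,"twist":0}
    - {"tx":-0.008,"ty":0,"tz":0,"twist":0}
    - {"tx":-0.008,"ty":0,"tz":0,"twist":0}
    - {"tx":-0.008,"ty":0,"tz":0,"twist":0}
    - {"tx":-0.008,"ty":0,"tz":0,"twist":0}
    - {"tx":-0.008,"ty":0,"tz":0,"twist":0}

```text
t: 8.68
eef_pos: [0.6144, -0.136, 0.0617]
ee_rot: [-3.14, -0.006, -1.334]
force: [12.4, -26.7, -12.8]
width: 0.0296
gripper_force: 35.0
```

```bash
python3 - <<'E'
from h import *
go([*W((0,-88,0))[:2],.062],-1.333)
im=save("top","t1");cv2.imwrite("pics/t1c.png",cv2.resize(im[180:310,150:400,::-1],None,fx=3.2,fy=3.2,interpolation=cv2.INTER_CUBIC))
c=calibration("top")
for q,z in [("well_mouth",.088),("leaf",.052)]:
    for r in spot_point(q,"top")[:1]: print(q,toB(atz("top",r["uv"],z,c)).round(1))
E
```

```text
t 8.68 q6 0.14 tx,ty,tz [-0.0009  0.0041 -0.0013] twist -0.0004 F [ 12.4 -26.7 -12.8] rot [-3.14  -0.006 -1.334] tcpB [  1.  -88.2  61.7] w 0.0296
well_mouth [  7.2 -16.7  88. ]
leaf [13.8 61.6 52. ]
```

View pics/t1c.png

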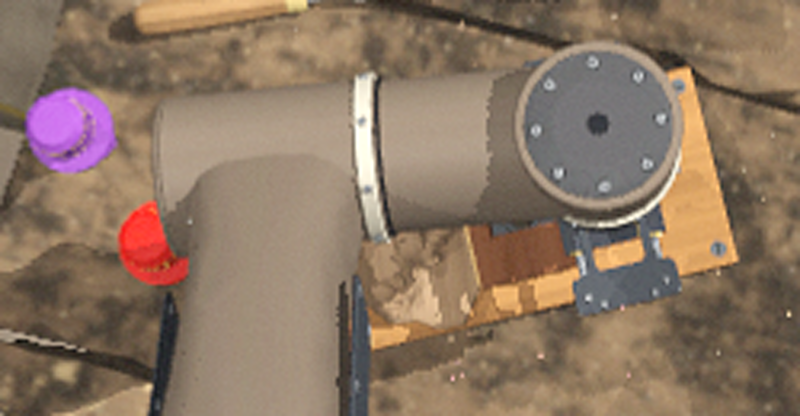

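The leaf is nipped: force rises to a firm stop and the jaw has moved 43.8 mm, to about 0.066. Releasing and going to the screw.

arm_command:
  commands:
    - {"tx":0,"ty":0,"tz":0,"twist":0}
    - {"tx":0,"ty":0,"tz":0,"twist":0}
    - {"tx":0,"ty":0,"tz":0,"twist":0}
    - {"tx":0,"ty":0,"tz":0,"twist":0}
    - {"tx":0,"ty":0,"tz":-0.1,"twist":0}
    - {"tx":0,"ty":0,"tz":-0.2,"twist":0}
    - {"tx":0,"ty":0,"tz":-0.35,"twist":0}
    - {"tx":0,"ty":0,"tz":-0.5,"twist":0}
  claw: 1

```text
t: 9.5
eef_pos: [0.6109, -0.1307, 0.1872]
ee_rot: [3.139, 0.001, -1.334]
force: [0.8, 0.2, 0.4]
width: 0.0775
gripper_force: 0.0
```

```bash
python3 - <<'E'
from h import *
c=calibration("wrist")
print("cam",toB(np.array(c["extrinsics"])[:3,3]).round(0))
im=save("wrist","w1")
for q,z in [("well_mouth",.088),("jaw_horn",.085),("well_floor",.026)]:
    for r in spot_point(q,"wrist")[:2]: print(q,np.round(r["uv"]),round(r["score"],2),toB(atz("wrist",r["uv"],z,c)).round(1))
go([*W((0,148,0))[:2],.21],1.2)
E
```

```text
cam [  -0. -148.  346.]
well_mouth [323. 317.] 0.74 [ -1.9 -18.7  88. ]
jaw_horn [322. 237.] 0.96 [ -1.  -86.6  85. ]
well_floor [317. 287.] 0.56 [  3.7 -20.6  26. ]
t 9.7 q6 0.14 tx,ty,tz [-0.9221  0.0025 -0.0873] twist -0.8065 F [-0.3 -0.6 -1.3] rot [-3.139  0.    -1.334] tcpB [  0.5 -82.5 188.2] w 0.0863
```

arm_command:
  commands:
    - {"tx":-0.1,"ty":0,"tz":-0.04,"twist":0}
    - {"tx":-0.2,"ty":0,"tz":-0.08,"twist":0}
    - {"tx":-0.3,"ty":0,"tz":-0.12,"twist":0}
    - {"tx":-0.4,"ty":0,"tz":-0.15,"twist":0}
    - {"tx":-0.47,"ty":0,"tz":-0.15,"twist":0}
    - {"tx":-0.5,"ty":0,"tz":-0.15,"twist":0}
    - {"tx":-0.5,"ty":0,"tz":-0.15,"twist":0}
    - {"tx":-0.5,"ty":0,"tz":-0.15,"twist":0}

```text
t: 10.37
eef_pos: [0.5824, -0.0096, 0.2231]
ee_rot: [3.14, 0.0, -1.333]
force: [-0.4, -0.2, 0.8]
width: 0.0881
gripper_force: 0.0
```

```bash
python3 - <<'E'
from h import *
c=calibration("wrist")
print("cam",toB(np.array(c["extrinsics"])[:3,3]).round(0))
im=save("wrist","w2")
for q,z in [("well_mouth",.088),("jaw_horn",.085),("well_floor",.026),("screw_collar",.088)]:
    for r in spot_point(q,"wrist")[:2]: print(q,np.round(r["uv"]),round(r["score"],2),toB(atz("wrist",r["uv"],z,c)).round(1))
u,v=proj("wrist",W((0,-21,60)),c).astype(int);print(u,v)
v0=max(0,v-75);u0=max(0,u-100)
cv2.imwrite("pics/w2c.png",cv2.resize(im[v0:v0+150,u0:u0+200,::-1],None,fx=4,fy=4,interpolation=cv2.INTER_CUBIC));print(u0,v0)
go([*W((0,148,0))[:2],.21],1.2)
E
```

```text
cam [  0. -23. 382.]
well_mouth [322. 163.] 0.77 [  0.2 -20.   88. ]
jaw_horn [324.  82.] 0.96 [ -1.4 -86.1  85. ]
well_floor [321. 161.] 0.97 [  0.9 -21.   26. ]
screw_collar [321. 340.] 0.87 [  0.6 148.4  88. ]
321 161
221 86
t 10.62 q6 -0.08 tx,ty,tz [-0.4271  0.0008  0.0544] twist -0.807 F [ 0.  -0.4  0.3] rot [ 3.141 -0.    -1.335] tcpB [ -0.   41.2 223.6] w 0.0875
```

View pics/w2c.png

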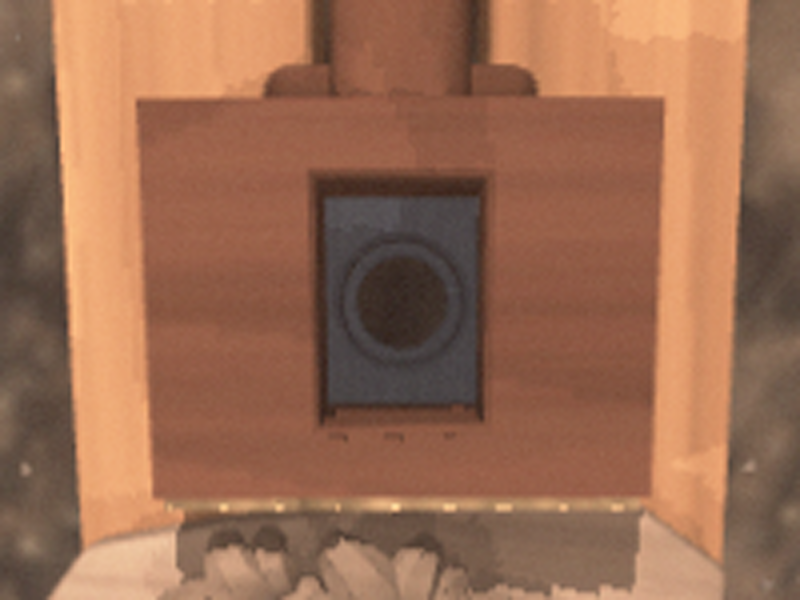

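Wrist crop: the nut bore is at crop (402,301), the well mouth spans (311–487, 174–424), and the jaw's front strip is against the leaf at row ~505.

```bash
python3 - <<'E'
from h import *
c=calibration("wrist")
f=lambda u,v,z:toB(atz("wrist",(221+(u+.5)/4-.5,86+(v+.5)/4-.5),z,c)).round(1)
print("bore",f(402,301,.026),f(342,301,.026),f(464,301,.026),f(402,238,.026),f(402,366,.026))
print("dark",f(356,301,.022),f(448,301,.022),f(402,255,.022),f(402,348,.022))
print("mouth",f(311,174,.088),f(487,424,.088)); print("jaw", f(400,98,.088),f(400,498,.088),f(140,150,.088),f(662,150,.088))
print("boardedges",f(62,300,.052),f(740,300,.052))
r=regions_of("screw_collar","wrist")
for x in r[:3]:
    m=x["region"].astype(np.uint8);cn=max(cv2.findContours(m,0,2)[0],key=cv2.contourArea);print(x["score"],x["rect"],cv2.fitEllipse(cn) if len(cn)>5 else "")
E
```

```text
bore [  1.2 -22.5  26. ] [ 16.8 -22.5  26. ] [-14.9 -22.5  26. ] [  1.2 -38.3  26. ] [ 1.2 -5.8 26. ]
dark [ 13.3 -22.5  22. ] [-10.8 -22.4  22. ] [  1.2 -34.2  22. ] [  1.2 -10.3  22. ]
mouth [ 20.1 -49.   88. ] [-17.5   3.5  88. ]
jaw [  1.4 -64.2  88. ] [ 1.6 19.8 88. ] [ 56.  -54.1  88. ] [-53.6 -54.   88. ]
boardedges [ 83.2 -23.3  52. ] [-80.4 -23.1  52. ]
0.71 [286.5, 330.1, 357.4, 357.5] ((321.8200378417969, 340.1820983886719), (62.27456283569336, 67.75941467285156), 93.02105712890625)
```

arm_command:
  commands:
    - {"tx":-0.1,"ty":-0.005,"tz":0,"twist":0}
    - {"tx":-0.2,"ty":-0.005,"tz":0,"twist":0}
    - {"tx":-0.3,"ty":-0.005,"tz":0,"twist":0}
    - {"tx":-0.38,"ty":-0.005,"tz":0.02,"twist":0}
    - {"tx":-0.427,"ty":-0.005,"tz":0.05,"twist":0}
    - {"tx":-0.427,"ty":-0.005,"tz":0.1,"twist":0}
    - {"tx":-0.427,"ty":-0.005,"tz":0.16,"twist":0}
    - {"tx":-0.427,"ty":-0.005,"tz":0.16,"twist":0}

```text
t: 11.33
eef_pos: [0.5575, 0.0938, 0.1809]
ee_rot: [3.137, -0.0, -1.335]
force: [0.3, -0.3, -0.5]
width: 0.0877
gripper_force: 0.0
```

```bash
python3 - <<'E'
from h import *
c=calibration("wrist");im=save("wrist","w3")
for q,z in [("screw_knob",.1195),("screw_collar",.088)]:
    for r in spot_point(q,"wrist")[:2]: print(q,np.round(r["uv"]),round(r["score"],2),toB(atz("wrist",r["uv"],z,c)).round(1))
go([*W((1.2,148,0))[:2],.1005],-1.333)
E
```

```text
screw_knob [320. 257.] 0.65 [  1.2 148.5 119.5]
screw_collar [281. 366.] 0.65 [ 35.6 256.2  88. ]
t 11.48 q6 -0.28 tx,ty,tz [0.001  0.0024 0.3356] twist -0.0005 F [ 0.  -0.8  0.1] rot [ 3.142 -0.    -1.335] tcpB [  1.8 148.3 184.4] w 0.0876
```

arm_command:
  commands:
    - {"tx":0,"ty":0.002,"tz":0.08,"twist":0}
    - {"tx":0,"ty":0.002,"tz":0.16,"twist":0}
    - {"tx":0,"ty":0.002,"tz":0.24,"twist":0}
    - {"tx":0,"ty":0.002,"tz":0.3,"twist":0}
    - {"tx":0,"ty":0.002,"tz":0.33,"twist":0}
    - {"tx":0,"ty":0.002,"tz":0.336,"twist":0}
    - {"tx":0,"ty":0.002,"tz":0.336,"twist":0}
    - {"tx":0,"ty":0.002,"tz":0.336,"twist":0}

```text
t: 12.15
eef_pos: [0.5596, 0.0945, 0.1013]
ee_rot: [-3.14, 0.0, -1.334]
force: [-0.7, 0.4, 0.8]
width: 0.0881
gripper_force: 0.0
```

arm_command:
  commands:
    - {"tx":0,"ty":0,"tz":0,"twist":0}
    - {"tx":0,"ty":0,"tz":0,"twist":0}
    - {"tx":0,"ty":0,"tz":0,"twist":0}
    - {"tx":0,"ty":0,"tz":0,"twist":0}
    - {"tx":0,"ty":0,"tz":0,"twist":0}
    - {"tx":0,"ty":0,"tz":0,"twist":0}
    - {"tx":0,"ty":0,"tz":0,"twist":0}
    - {"tx":0,"ty":0,"tz":0,"twist":0}
  claw: 0
  grip_force: 40

```text
t: 12.82
eef_pos: [0.5585, 0.0942, 0.1001]
ee_rot: [3.141, -0.0, -1.334]
force: [-1.1, 0.3, 1.5]
width: 0.0447
gripper_force: 40.0
```

```bash
python3 - <<'E'
from h import *
go([*W((1.2,148,0))[:2],.1005],-1.333)
E
```

```text
t 12.82 q6 -0.28 tx,ty,tz [ 0.003  -0.0012 -0.0018] twist -0.0004 F [-1.1  0.3  1.5] rot [ 3.141 -0.    -1.334] tcpB [  0.9 148.7 100.1] w 0.0447
```

arm_command:
  commands:
    - {"tx":0,"ty":0,"tz":-0.05,"twist":0}
    - {"tx":0,"ty":0,"tz":-0.12,"twist":0}
    - {"tx":0,"ty":0,"tz":-0.2,"twist":0}
    - {"tx":0,"ty":0,"tz":-0.28,"twist":0}
    - {"tx":0,"ty":0,"tz":-0.36,"twist":0}
    - {"tx":0,"ty":0,"tz":-0.42,"twist":0}
    - {"tx":0,"ty":0,"tz":-0.45,"twist":0}
    - {"tx":0,"ty":0,"tz":-0.45,"twist":0}

```text
t: 13.48
eef_pos: [0.5592, 0.0946, 0.2139]
ee_rot: [-3.139, 0.001, -1.334]
force: [1.2, -0.0, -2.8]
width: 0.0442
gripper_force: 40.0
```

arm_command:
  commands:
    - {"tx":0.08,"ty":0,"tz":0,"twist":0}
    - {"tx":0.18,"ty":0,"tz":0,"twist":0}
    - {"tx":0.3,"ty":0,"tz":0,"twist":0}
    - {"tx":0.42,"ty":0,"tz":0,"twist":0}
    - {"tx":0.54,"ty":0,"tz":0,"twist":0}
    - {"tx":0.63,"ty":0,"tz":0,"twist":0}
    - {"tx":0.685,"ty":0,"tz":0,"twist":0}
    - {"tx":0.685,"ty":0,"tz":0,"twist":0}

```text
t: 14.15
eef_pos: [0.5984, -0.0745, 0.2106]
ee_rot: [3.139, 0.0, -1.337]
force: [1.0, 1.0, -2.7]
width: 0.0445
gripper_force: 40.0
```

```bash
python3 - <<'E'
from h import *
c=calibration("scene");im=save("scene","s1")
u,v=proj("scene",W((0,-22,150)),c).astype(int);print(u,v)
cv2.imwrite("pics/s1c.png",cv2.resize(im[v-60:v+60,u-80:u+80,::-1],None,fx=5,fy=5,interpolation=cv2.INTER_CUBIC))
print(get_state()["moment"].round(3))
go([*W((1.2,-22.5,0))[:2],.15],-1.333)
E
```

```text
306 234
[ 0.081  0.16  -0.065]
t 14.2 q6 0.03 tx,ty,tz [-0.0037 -0.0046  0.2433] twist -0.0012 F [-0.6  0.7 -1.6] rot [ 3.139e+00  1.000e-03 -1.337e+00] tcpB [ 1.000e-01 -2.340e+01  2.108e+02] w 0.0443
```

View pics/s1c.png

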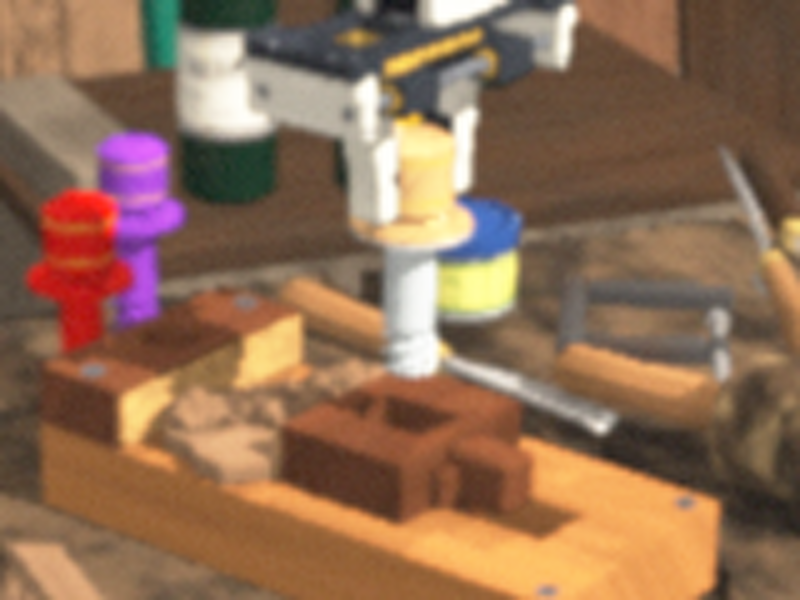

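The screw hangs upright above the well; its tip is at crop (410,370). Lowering it into the well, short of the nut.

arm_command:
  commands:
    - {"tx":-0.004,"ty":-0.0045,"tz":0,"twist":-0.001}
    - {"tx":-0.004,"ty":-0.0045,"tz":0.06,"twist":-0.001}
    - {"tx":-0.004,"ty":-0.0045,"tz":0.12,"twist":-0.001}
    - {"tx":-0.004,"ty":-0.0045,"tz":0.18,"twist":-0.001}
    - {"tx":-0.004,"ty":-0.0045,"tz":0.24,"twist":-0.001}
    - {"tx":-0.004,"ty":-0.0045,"tz":0.29,"twist":-0.001}
    - {"tx":-0.004,"ty":-0.0045,"tz":0.32,"twist":-0.001}
    - {"tx":-0.004,"ty":-0.0045,"tz":0.32,"twist":-0.001}

```text
t: 14.87
eef_pos: [0.5984, -0.0699, 0.1306]
ee_rot: [3.138, 0.001, -1.33]
force: [-1.1, -0.2, -2.9]
width: 0.0443
gripper_force: 40.0
```

```bash
python3 - <<'E'
from h import *
print(get_state()["moment"].round(3))
go([*W((1.2,-22.5,0))[:2],.115],-1.333)
E
```

```text
[ 0.005  0.207 -0.021]
t 14.87 q6 0.03 tx,ty,tz [ 0.0093 -0.0005  0.0624] twist 0.001 F [-1.1 -0.2 -2.9] rot [ 3.138e+00  1.000e-03 -1.330e+00] tcpB [  1.1 -20.2 130.6] w 0.0443
```

arm_command:
  commands:
    - {"tx":0,"ty":0,"tz":0,"twist":0}
    - {"tx":0,"ty":0,"tz":0.008,"twist":0}
    - {"tx":0,"ty":0,"tz":0.016,"twist":0}
    - {"tx":0,"ty":0,"tz":0.024,"twist":0}
    - {"tx":0,"ty":0,"tz":0.032,"twist":0}
    - {"tx":0,"ty":0,"tz":0.04,"twist":0}
    - {"tx":0,"ty":0,"tz":0.046,"twist":0}
    - {"tx":0,"ty":0,"tz":0.046,"twist":0}

```text
t: 15.53
eef_pos: [0.5994, -0.0711, 0.1206]
ee_rot: [3.141, 0.0, -1.331]
force: [-0.2, 0.5, -2.8]
width: 0.0448
gripper_force: 40.0
```

```bash
python3 - <<'E'
from h import *
print(get_state()["moment"].round(3))
go([*W((1.2,-22.5,0))[:2],.115],-1.333)
E
```

```text
[ 0.005  0.187 -0.012]
t 15.53 q6 0.03 tx,ty,tz [0.0038 0.0023 0.0226] twist 0.0005 F [-0.2  0.5 -2.8] rot [ 3.141  0.    -1.331] tcpB [  1.8 -21.5 120.6] w 0.0448
```

arm_command:
  commands:
    - {"tx":0.002,"ty":0.001,"tz":0,"twist":0}
    - {"tx":0.002,"ty":0.001,"tz":0.004,"twist":0}
    - {"tx":0.002,"ty":0.001,"tz":0.008,"twist":0}
    - {"tx":0.002,"ty":0.001,"tz":0.012,"twist":0}
    - {"tx":0.002,"ty":0.001,"tz":0.016,"twist":0}
    - {"tx":0.002,"ty":0.001,"tz":0.02,"twist":0}
    - {"tx":0.002,"ty":0.001,"tz":0.02,"twist":0}
    - {"tx":0.002,"ty":0.001,"tz":0.02,"twist":0}

```text
t: 16.2
eef_pos: [0.5994, -0.0714, 0.1159]
ee_rot: [3.141, 0.0, -1.331]
force: [-0.4, 1.4, -3.0]
width: 0.0447
gripper_force: 40.0
```

```bash
python3 - <<'E'
from h import *
print(get_state()["moment"].round(3))
go([*W((1.2,-22.5,0))[:2],.115],-1.333)
E
```

```text
[ 0.509  0.16  -0.064]
t 16.2 q6 0.04 tx,ty,tz [0.0024 0.0019 0.0035] twist 0.0006 F [-0.4  1.4 -3. ] rot [ 3.141  0.    -1.331] tcpB [  1.7 -21.9 115.9] w 0.0447
```

The tip has dropped into the nut's bore. Feeling for the thread.

arm_command:
  commands:
    - {"tx":0.002,"ty":0.001,"tz":0.004,"twist":0}
    - {"tx":0.002,"ty":0.001,"tz":0.008,"twist":0}
    - {"tx":0.002,"ty":0.001,"tz":0.01,"twist":0}
    - {"tx":0.002,"ty":0.001,"tz":0.012,"twist":0}
    - {"tx":0.002,"ty":0.001,"tz":0.014,"twist":0}
    - {"tx":0.002,"ty":0.001,"tz":0.016,"twist":0}
    - {"tx":0.002,"ty":0.001,"tz":0.016,"twist":0}
    - {"tx":0.002,"ty":0.001,"tz":0.016,"twist":0}

```text
t: 16.87
eef_pos: [0.6, -0.072, 0.1138]
ee_rot: [-3.14, -0.001, -1.331]
force: [-3.4, 3.1, 10.3]
width: 0.0444
gripper_force: 40.0
```

```bash
python3 - <<'E'
from h import *
print(get_state()["moment"].round(3))
go([*W((1.2,-22.5,0))[:2],.115],-1.333)
E
```

```text
[ 1.339  1.839 -0.047]
t 16.87 q6 0.04 tx,ty,tz [-0.0005  0.0035 -0.005 ] twist 0.0008 F [-3.4  3.1 10.3] rot [-3.140e+00 -1.000e-03 -1.331e+00] tcpB [  2.1 -22.6 113.8] w 0.0444
```

arm_command:
  commands:
    - {"tx":-0.002,"ty":0.003,"tz":0.001,"twist":0.038}
    - {"tx":-0.002,"ty":0.003,"tz":0.003,"twist":0.076}
    - {"tx":-0.002,"ty":0.003,"tz":0.005,"twist":0.114}
    - {"tx":-0.002,"ty":0.003,"tz":0.007,"twist":0.152}
    - {"tx":-0.002,"ty":0.003,"tz":0.009,"twist":0.19}
    - {"tx":-0.002,"ty":0.003,"tz":0.011,"twist":0.228}
    - {"tx":-0.002,"ty":0.003,"tz":0.013,"twist":0.266}
    - {"tx":-0.002,"ty":0.003,"tz":0.014,"twist":0.304}

```text
t: 17.53
eef_pos: [0.6002, -0.0718, 0.11]
ee_rot: [-3.139, 0.002, -2.291]
force: [-0.0, 1.0, 2.0]
width: 0.0447
gripper_force: 40.0
```

```bash
python3 - <<'E'
from h import *
print(get_state()["moment"].round(3))
go([*W((1.2,-22.5,0))[:2],.115],-1.333)
E
```

```text
[ 0.246 -0.275 -0.039]
t 17.53 q6 -0.93 tx,ty,tz [ 0.0039  0.0027 -0.0201] twist -0.305 F [-0.  1.  2.] rot [-3.139e+00  2.000e-03 -2.291e+00] tcpB [  2.4 -22.5 110. ] w 0.0447
```

arm_command:
  commands:
    - {"tx":0,"ty":0,"tz":0.0025,"twist":0.038}
    - {"tx":0,"ty":0,"tz":0.005,"twist":0.076}
    - {"tx":0,"ty":0,"tz":0.0075,"twist":0.114}
    - {"tx":0,"ty":0,"tz":0.01,"twist":0.152}
    - {"tx":0,"ty":0,"tz":0.0125,"twist":0.19}
    - {"tx":0,"ty":0,"tz":0.015,"twist":0.228}
    - {"tx":0,"ty":0,"tz":0.0172,"twist":0.266}
    - {"tx":0,"ty":0,"tz":0.0195,"twist":0.304}

```text
t: 18.2
eef_pos: [0.6005, -0.072, 0.1051]
ee_rot: [-3.142, 0.004, 3.037]
force: [1.1, 0.5, 3.1]
width: 0.0444
gripper_force: 40.0
```

```bash
python3 - <<'E'
from h import *
print(get_state()["moment"].round(3))
go([*W((1.2,-22.5,0))[:2],.1],1.2)
E
```

```text
[ 0.083 -0.529 -0.002]
t 18.2 q6 -1.88 tx,ty,tz [ 0.0056 -0.0012  0.0205] twist 0.5847 F [1.1 0.5 3.1] rot [-3.142  0.004  3.037] tcpB [  2.6 -22.7 105.1] w 0.0444
```

Threading works: 4.9 mm per rad so far, with the collar about 5 mm up. Regripping to stay clear of the wrist joint's limit.

arm_command:
  commands:
    - {"tx":0,"ty":0,"tz":0,"twist":0}
    - {"tx":0,"ty":0,"tz":0,"twist":0}
    - {"tx":0,"ty":0,"tz":0,"twist":0}
    - {"tx":0,"ty":0,"tz":0,"twist":0}
    - {"tx":0,"ty":0,"tz":0,"twist":-0.038}
    - {"tx":0,"ty":0,"tz":0,"twist":-0.076}
    - {"tx":0,"ty":0,"tz":0,"twist":-0.114}
    - {"tx":0,"ty":0,"tz":0,"twist":-0.152}
  claw: 1

```text
t: 18.87
eef_pos: [0.5984, -0.0718, 0.1035]
ee_rot: [3.142, -0.0, -2.756]
force: [-0.9, 0.1, -0.3]
width: 0.0864
gripper_force: 0.0
```

arm_command:
  commands:
    - {"tx":0,"ty":0,"tz":0,"twist":-0.038}
    - {"tx":0,"ty":0,"tz":0,"twist":-0.076}
    - {"tx":0,"ty":0,"tz":0,"twist":-0.114}
    - {"tx":0,"ty":0,"tz":0,"twist":-0.152}
    - {"tx":0,"ty":0,"tz":0,"twist":-0.19}
    - {"tx":0,"ty":0,"tz":0,"twist":-0.228}
    - {"tx":0,"ty":0,"tz":0,"twist":-0.266}
    - {"tx":0,"ty":0,"tz":0,"twist":-0.304}

```text
t: 19.53
eef_pos: [0.5984, -0.0718, 0.1035]
ee_rot: [3.141, -0.0, -1.801]
force: [0.3, 0.2, 0.5]
width: 0.0874
gripper_force: 0.0
```

arm_command:
  commands:
    - {"tx":0,"ty":0,"tz":0,"twist":-0.038}
    - {"tx":0,"ty":0,"tz":0,"twist":-0.076}
    - {"tx":0,"ty":0,"tz":0,"twist":-0.114}
    - {"tx":0,"ty":0,"tz":0,"twist":-0.152}
    - {"tx":0,"ty":0,"tz":0,"twist":-0.152}
    - {"tx":0,"ty":0,"tz":0,"twist":-0.152}
    - {"tx":0,"ty":0,"tz":0,"twist":-0.152}
    - {"tx":0,"ty":0,"tz":0,"twist":-0.152}

```text
t: 20.2
eef_pos: [0.5985, -0.0718, 0.1036]
ee_rot: [3.141, -0.0, -1.333]
force: [0.2, -0.2, 1.0]
width: 0.0875
gripper_force: 0.0
```

arm_command:
  commands:
    - {"tx":0,"ty":0,"tz":0,"twist":0}
    - {"tx":0,"ty":0,"tz":0,"twist":0}
    - {"tx":0,"ty":0,"tz":0,"twist":0}
    - {"tx":0,"ty":0,"tz":0,"twist":0}
    - {"tx":0,"ty":0,"tz":0,"twist":0}
    - {"tx":0,"ty":0,"tz":0,"twist":0}
    - {"tx":0,"ty":0,"tz":0,"twist":0}
    - {"tx":0,"ty":0,"tz":0,"twist":0}
  claw: 0
  grip_force: 40

```text
t: 20.87
eef_pos: [0.5987, -0.0717, 0.1038]
ee_rot: [-3.141, -0.0, -1.331]
force: [-0.1, 1.1, 0.5]
width: 0.0447
gripper_force: 40.0
```

```bash
python3 - <<'E'
from h import *
print(get_state()["moment"].round(3))
go([*W((1.2,-22.5,0))[:2],.1],1.2)
E
```

```text
[ 0.093 -0.063  0.034]
t 20.87 q6 0.04 tx,ty,tz [ 0.002  -0.0009  0.015 ] twist -0.8057 F [-0.1  1.1  0.5] rot [-3.141 -0.    -1.331] tcpB [  1.  -22.  103.8] w 0.0447
```

arm_command:
  commands:
    - {"tx":0,"ty":0,"tz":0.0025,"twist":0.038}
    - {"tx":0,"ty":0,"tz":0.005,"twist":0.076}
    - {"tx":0,"ty":0,"tz":0.0075,"twist":0.114}
    - {"tx":0,"ty":0,"tz":0.01,"twist":0.152}
    - {"tx":0,"ty":0,"tz":0.012,"twist":0.19}
    - {"tx":0,"ty":0,"tz":0.014,"twist":0.228}
    - {"tx":0,"ty":0,"tz":0.016,"twist":0.266}
    - {"tx":0,"ty":0,"tz":0.018,"twist":0.304}

```text
t: 21.53
eef_pos: [0.5982, -0.0717, 0.0996]
ee_rot: [3.141, -0.0, -2.292]
force: [-3.5, 2.4, 9.6]
width: 0.0443
gripper_force: 40.0
```

```bash
python3 - <<'E'
from h import *
print(get_state()["moment"].round(3))
go([*W((1.2,-22.5,0))[:2],.1],1.2)
E
```

```text
[1.38  1.683 0.189]
t 21.53 q6 -0.93 tx,ty,tz [-0.0009 -0.0037 -0.0014] twist 0.8885 F [-3.5  2.4  9.6] rot [ 3.141 -0.    -2.292] tcpB [  0.5 -21.9  99.6] w 0.0443
```

arm_command:
  commands:
    - {"tx":0,"ty":0,"tz":0.001,"twist":0.03}
    - {"tx":0,"ty":0,"tz":0.002,"twist":0.06}
    - {"tx":0,"ty":0,"tz":0.003,"twist":0.09}
    - {"tx":0,"ty":0,"tz":0.004,"twist":0.12}
    - {"tx":0,"ty":0,"tz":0.005,"twist":0.15}
    - {"tx":0,"ty":0,"tz":0.005,"twist":0.18}
    - {"tx":0,"ty":0,"tz":0.005,"twist":0.18}
    - {"tx":0,"ty":0,"tz":0.005,"twist":0.18}

```text
t: 22.2
eef_pos: [0.5989, -0.0713, 0.0993]
ee_rot: [3.142, 0.002, -2.852]
force: [-4.5, 3.8, 9.5]
width: 0.0445
gripper_force: 40.0
```

```bash
python3 - <<'E'
from h import *
print(get_state()["moment"].round(3))
go([*W((1.2,-22.5,0))[:2],.1],1.2)
E
```

```text
[1.323 1.203 0.013]
t 22.2 q6 -1.49 tx,ty,tz [ 0.0001 -0.0034 -0.0027] twist 0.7103 F [-4.5  3.8  9.5] rot [ 3.142e+00  2.000e-03 -2.852e+00] tcpB [  1.2 -21.6  99.3] w 0.0445
```

arm_command:
  commands:
    - {"tx":0,"ty":0,"tz":0,"twist":0.03}
    - {"tx":0,"ty":0,"tz":0,"twist":0.06}
    - {"tx":0,"ty":0,"tz":0,"twist":0.09}
    - {"tx":0,"ty":0,"tz":0,"twist":0.12}
    - {"tx":0,"ty":0,"tz":0,"twist":0.15}
    - {"tx":0,"ty":0,"tz":0,"twist":0.18}
    - {"tx":0,"ty":0,"tz":0,"twist":0.2}
    - {"tx":0,"ty":0,"tz":0,"twist":0.2}

```text
t: 22.87
eef_pos: [0.6, -0.0711, 0.099]
ee_rot: [3.141, 0.003, 2.802]
force: [1.5, 2.6, 5.1]
width: 0.0443
gripper_force: 40.0
```

```bash
python3 - <<'E'
from h import *
print(get_state()["moment"].round(3))
go([*W((1.2,-22.5,0))[:2],.1],1.2)
im=save("scene","s2")
cv2.imwrite("pics/s2c.png",cv2.resize(im[194:294,231:381,::-1],None,fx=5,fy=5,interpolation=cv2.INTER_CUBIC))
E
```

```text
[ 1.037 -0.489  0.28 ]
t 22.87 q6 -2.12 tx,ty,tz [ 0.002  -0.0048 -0.0041] twist 0.5101 F [1.5 2.6 5.1] rot [3.141e+00 3.000e-03 2.802e+00] tcpB [  2.3 -21.8  99. ] w 0.0443
```

View pics/s2c.png

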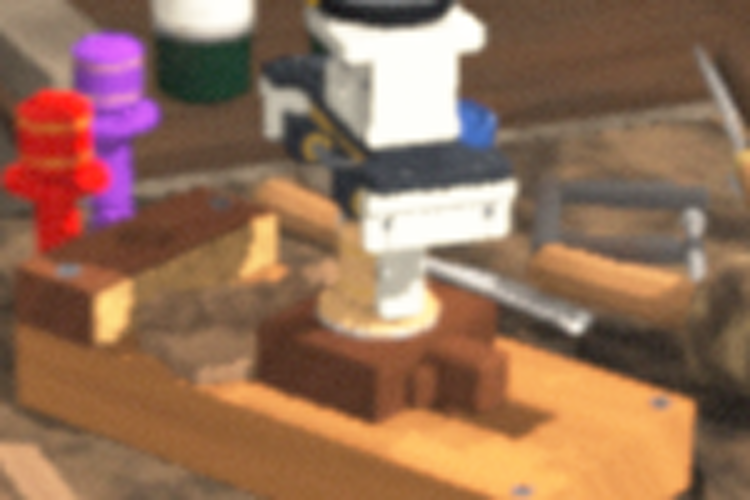

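The collar is down on the jaw (crop 378,315) and looks flat. Checking for tightness with a harder grip.

arm_command:
  commands:
    - {"tx":0,"ty":0,"tz":0,"twist":0}
    - {"tx":0,"ty":0,"tz":0,"twist":0}
    - {"tx":0,"ty":0,"tz":0.001,"twist":0.03}
    - {"tx":0,"ty":0,"tz":0.002,"twist":0.06}
    - {"tx":0,"ty":0,"tz":0.003,"twist":0.09}
    - {"tx":0,"ty":0,"tz":0.004,"twist":0.12}
    - {"tx":0,"ty":0,"tz":0.004,"twist":0.15}
    - {"tx":0,"ty":0,"tz":0.004,"twist":0.18}
  claw: 0
  grip_force: 60

```text
t: 23.58
eef_pos: [0.6001, -0.0718, 0.099]
ee_rot: [3.14, 0.003, 2.239]
force: [-1.4, 1.4, 12.9]
width: 0.0442
gripper_force: 60.0
```

```bash
python3 - <<'E'
from h import *
print(get_state()["moment"].round(3))
go([*W((1.2,-22.5,0))[:2],.1],1.2)
E
```

```text
[0.535 0.541 1.65 ]
t 23.58 q6 -2.68 tx,ty,tz [ 0.0015 -0.0039 -0.0038] twist 0.3308 F [-1.4  1.4 12.9] rot [3.140e+00 3.000e-03 2.239e+00] tcpB [  2.2 -22.4  99. ] w 0.0442
```

Torque is now 1.65 N m and z no longer drops, so it is home and tight. Letting go and rising.

arm_command:
  commands:
    - {"tx":0,"ty":0,"tz":0,"twist":0}
    - {"tx":0,"ty":0,"tz":0,"twist":0}
    - {"tx":0,"ty":0,"tz":0,"twist":0}
    - {"tx":0,"ty":0,"tz":0,"twist":0}
    - {"tx":0,"ty":0,"tz":0,"twist":0}
    - {"tx":0,"ty":0,"tz":-0.05,"twist":0}
    - {"tx":0,"ty":0,"tz":-0.15,"twist":0}
    - {"tx":0,"ty":0,"tz":-0.25,"twist":0}
  claw: 1

```text
t: 24.25
eef_pos: [0.5976, -0.072, 0.1589]
ee_rot: [-3.139, -0.002, 2.238]
force: [0.9, 0.0, -0.2]
width: 0.0864
gripper_force: 0.0
```

arm_command:
  commands:
    - {"tx":0,"ty":0,"tz":-0.15,"twist":0}
    - {"tx":0,"ty":0,"tz":-0.3,"twist":0}
    - {"tx":0,"ty":0,"tz":-0.45,"twist":0}
    - {"tx":0,"ty":0,"tz":-0.5,"twist":0}
    - {"tx":0,"ty":0,"tz":-0.5,"twist":0}
    - {"tx":0,"ty":0,"tz":-0.5,"twist":0}
    - {"tx":0,"ty":0,"tz":-0.5,"twist":0}
    - {"tx":0,"ty":0,"tz":-0.5,"twist":0}

```text
t: 24.92
eef_pos: [0.5979, -0.0717, 0.2829]
ee_rot: [-3.14, -0.001, 2.238]
force: [-0.4, -0.3, -0.4]
width: 0.0876
gripper_force: 0.0
```

```bash
python3 - <<'E'
from h import *
go([*W((1.2,-22.5,0))[:2],.1],1.2)
im=save("scene","s3")
cv2.imwrite("pics/s3c.png",cv2.resize(im[194:294,231:381,::-1],None,fx=5,fy=5,interpolation=cv2.INTER_CUBIC))
c=calibration("scene")
for q in ["screw_collar","screw_knob"]:
    for r in spot_point(q,"scene")[:3]: print(q,np.round(r["uv"],1),round(r["score"],2))
print(proj("scene",W((1.2,-22.5,88)),c),proj("scene",W((1.2,-22.5,92)),c),proj("scene",W((1.2,-22.5,119.5)),c))
E
```

```text
t 24.92 q6 -2.68 tx,ty,tz [-0.0041  0.0029  0.7318] twist 0.3304 F [-0.4 -0.3 -0.4] rot [-3.140e+00 -1.000e-03  2.238e+00] tcpB [ 1.000e-01 -2.190e+01  2.829e+02] w 0.0876
screw_collar [251.5 216.8] 0.82
screw_collar [304.2 257.9] 0.79
screw_knob [243.9 218.1] 0.72
screw_knob [251.8 208.7] 0.68
screw_knob [307.3 246.7] 0.6
[306.59129992 255.55334735] [306.61557849 254.23220341] [306.78459772 245.07681818]
```

View pics/s3c.png

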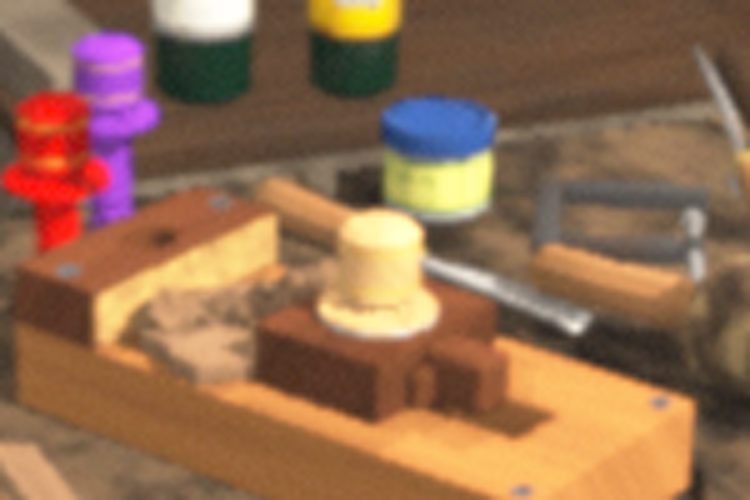

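The collar sits flat on the jaw (crop 378,315), the leaf is clamped, and the other tools and look-alikes lie where they were. Handing in.

```bash
python3 -c "from station import job_done;print(job_done())"
```

```text
the job is handed in; nothing more can be done
None
```

The leaf is nipped between jaw and fence, the pale hand screw is tight in the nut with its collar flat on the jaw, the other tools were not touched, and the job is handed in at about 25 s of the 72 s allowed; the verdict was not reported back.

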